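# Hang a display bin on the slatwall and stock it

### The job

Hang the green bin in the top groove of the slatwall panel, centred under the red marker clip: tilt its front up to get the hooked lip in behind the slat, then swing it down until it is fully home with its back against the panel, and let go. Then stand the blue tin upright in the hung bin. Drop neither of them, and leave the other tins and the birdhouse where they stand.

Things in the scene. Friction and masses are not known exactly. Their poses are not given: they have to be found in the camera images.
- panel: Fixed countertop slatwall panel of light wood, 412 wide (y) x 200 tall x 38 mm thick. Origin: centre of its underside, on the table; z up; the front face looks along -x, at x = -19. Two dark grooves run all its width; use only the top one (see groove). From the lower one (z 45-65) stock hangs at y = +-178, 64 mm out, up to z = 73. Feet 10 mm high stick out 51 mm in front at y = +-170.
- groove (a point): Middle (y = 0) of the lower front edge of the top groove's mouth: panel (-19, 0, 145) mm, axes as the panel's. The mouth is 20 mm high (panel z 145-165). The slats are 6 mm thick; the hollow behind them is 24 mm deep (panel x -13 to +11) and runs from z = 133 to 191, 26 mm up behind the top slat, 12 mm down behind the one below.
- marker: Small fixed red clip flat on the panel's top edge, 36 x 24 x 6 mm, origin at the centre of its underside, axes as the panel's. The bin's middle belongs at the clip's y along the panel (within 25 mm).
- holder: Loose green open bin, 0.13-0.21 kg, standing on the table. Origin: centre of underside; z up; front to its -x. Outside 90 deep (x) x 58 wide (y), walls and floor 3 mm; flat side walls 50 high (pinch across these, at any pitch), front wall 30, back plate 61 (outer face x = 45). Steel lip on the back, see lip_root, lip_tip. Hung home it rests back to the panel, front down by up to 3 degrees.
- lip_root (a point): Bin point (45, 0, 58) mm, axes as the bin's: the lip's underside at the back plate. The lip, 50 wide, 3 thick, runs back from here to x = 58, then turns up (x 55-58) to z = 84. Hung home, this point is at the height of the groove's lower edge, 0-4 mm out from the face; the upturn overlaps the top slat's back by 6 mm with 4 mm play.
- lip_tip (a point): Top of the lip's upturn: bin (56.5, 0, 84) mm. The 26 mm lip passes the 20 mm mouth only with the front tilted up over 30 degrees; at 45 there are 3 mm all round if lip_root, from 27 mm out and 5 above the groove's lower edge, goes level to 18 out, then to 10.5 out and 13 above; then swing down, nearing the edge: 7 out, 10.5 up at 30 degrees; 4 out, 7 up at 16; 2 out, 1 up at 2.
- tin_blue: The loose blue money tin with steel rims, an upright cylinder 40 mm in diameter, 95 mm tall, about 0.13 kg. Origin: centre of its underside. It goes into the bin (inside 84 x 52 mm, floor 3 mm above the bin's origin).
- tin_yellow: Yellow tin of the same size, origin under its centre; leave it.
- tin_purple: Purple tin of the same size, origin under its centre; leave it.
- birdhouse: Small plywood birdhouse, 110 x 100 mm, 148 mm tall, origin under its centre; leave it.
There are look-alikes about, which are no part of the job. Several things have the shape of the holder; the one meant has the colours described above.

How it is judged (in metres and radians):
On the way, in this order (a step that is already met when the one before it is completed fails the run):
1. the lip's end is in the top groove, behind the slat, with the bin tilted front-up (x of lip_tip in the frame of panel between -0.012 and 0.011 m and z of lip_tip in the frame of panel between 0.14 and 0.191 m and angle between the z axis of holder and the z axis of panel, either way round above 0.3 rad and y of lip_tip in the frame of panel between -0.2 and 0.2 m).
2. the bin hangs fully home under the marker, let go and still (x of lip_root in the frame of panel between -0.026 and -0.015 m and z of lip_root in the frame of panel between 0.141 and 0.15 m and x of lip_tip in the frame of panel above -0.0135 m and angle between the z axis of holder and the z axis of panel, either way round below 0.09 rad and angle between the x axis of holder and the x axis of panel, either way round below 0.1 rad and y of lip_root in the frame of marker between -0.025 and 0.025 m and contact force between the fingers and holder below 0.2 N and linear speed of holder below 0.02 m/s), for 0.2 s.
3. the blue tin stands in the hung bin, let go (x of lip_root in the frame of panel between -0.026 and -0.015 m and z of lip_root in the frame of panel between 0.141 and 0.15 m and x of lip_tip in the frame of panel above -0.0135 m and angle between the z axis of holder and the z axis of panel, either way round below 0.09 rad and angle between the x axis of holder and the x axis of panel, either way round below 0.1 rad and y of lip_root in the frame of marker between -0.025 and 0.025 m and x of tin_blue in the frame of holder between -0.03 and 0.03 m and y of tin_blue in the frame of holder between -0.015 and 0.015 m and z of tin_blue in the frame of holder between 0 and 0.008 m and angle between tin_blue's own z axis and vertical below 0.14 rad and contact force between the fingers and tin_blue below 0.2 N and linear speed of tin_blue below 0.02 m/s), for 0.2 s.
At the end, for the whole second after the job is handed in: Bin hung in the top groove, lip on its lower edge within 5 mm, upturn behind the slat, upright and square to the panel within 0.09 rad, middle within 25 mm of the marker. Blue tin upright (0.14 rad) on the bin's floor, at most 30/15 mm off its middle (depth/width). Both let go, at rest (all of step 3 and contact force between the fingers and holder below 0.2 N and linear speed of holder below 0.02 m/s); the robot touches nothing.
It fails at once if another tin or the birdhouse was pushed more than 30 mm or tipped over (distance of any of tin_yellow, tin_purple, birdhouse from where it was at the start of the episode above 0.03 m or angle between any of tin_yellow, tin_purple, birdhouse's own z axis and vertical above 0.5 rad).
It fails at once if the bin was dropped (falling faster than 0.7 m/s out of the gripper) (linear speed of holder above 0.7 m/s and contact force between the fingers and holder below 0.05 N).
It fails at once if the blue tin was dropped (falling faster than 0.7 m/s out of the gripper) (linear speed of tin_blue above 0.7 m/s and contact force between the fingers and tin_blue below 0.05 N).
It also fails if it takes over 72 s, if anything falls off the work surface, if the arm or the gripper's body presses on something with over 40 N, if the wrist force passes 120 N, or if a joint passes its speed limit or range.

### The arm

A 6-joint arm with a two-finger parallel gripper is mounted at the origin on the work surface. World frame = base frame: x ahead of the robot, y to its left, z up, the work surface at z = 0. Lengths are in mm, angles in rad, forces in N, time in s.
With the tool pointing down it reaches from about 275 to 750 mm from the base axis. Payload 10.2 kg.
Tool frame: the origin (TCP) lies between the finger pads; the fingertips stand 17 mm ahead of it and the grasp point (between the pads) lies 2 mm behind it (tips_ahead is the distance from the TCP to the fingertips, in mm); z points along the fingers, y is the line along which they close (so a half turn about z gives the same grasp; the last joint's range is limited). The gripper opens to 85 mm and grips with 20 to 120 N. Pads are 22 mm wide; open, the fingers measure 114 mm over their backs; the gripper's body (76 mm by 85 mm) begins 54 mm behind the grasp point. The pads swing forward as they close: fully open they stand 13 mm farther back than shut.
Start: joints at [0.927, 0.313, 1.498, -0, 1.331, -0.223], TCP at [214.471, 479.201, 248.294] pointing down, gripper open.
Joint ranges: [-2.94, 2.94], [-0.97, 2.17], [0.19, 2.56], [-1.23, 4.37], [0.02, 3.11], [-2.88, 2.88]. Speed limits (rad/s): [2.39, 2.39, 3.01, 3.14, 3.14, 3.14].

### API

Orientations are given as a unit quaternion [w, x, y, z].
In Python, from rig import sense, capture, finish_job, boxes_of, tips_ahead gives the robot as it stands.
- The arm moves only by the tool drive_tool, never from a script. Its argument "commands" is text: rows parted by semicolons, each of 7 numbers parted by spaces: the shift along the world's x, y, z in units of 0.1 m (1.0 is 0.1 m), then the turn, a rotation vector about the world's x, y, z in units of pi/4 rad (1.0 is pi/4 rad), then the opening in per cent of the stroke, from 0 (shut) to 100 (fully open). A call has 1 to 20 rows; each row shifts and turns the commanded pose from where the row before left it; what a row does not reach is not made up. A row lasts 1/12 s, in which the tool goes at most 41.7 mm and 7.16 degrees, less where a joint would pass 70% of its speed; a pose out of reach is approached as far as the arm can. A call with a number of a shift or a turn outside -1 to 1 is refused whole. A call with a gripper value outside its range is refused whole. The fingers move at their own pace and stop on an object; "force" is the grip in N (left out, the last holds). Time passes only in rows, so rows that do not move let the fingers close. It gives the time, the measured TCP pose, the force, the opening and the grip force at its end, in the units of the state.
- sense(): the state, without advancing time (a new reading comes with each control period).
- capture(name): name is "scene" or "top"; returns a dict with "pixels" (420x560x3 uint8, blue, green, red), "fov_y" (degrees; the focal length in pixels is half the picture's height over the tangent of half this angle, whatever the lens; pixels are square), "cx", "cy" (the principal point, pixels), "k1" (the pictures are not rectified: a ray, as slopes to the right and down, at radius r is drawn at 1 + k1 r^2 times it, then the intrinsics apply), "position" and "attitude" of the camera in the world. Camera axes: x right, y down, z forward; pixel columns grow to the right and rows downward; lengths in mm; the calibration is good to about 2 mm. A picture is of the moment at which its call begins. There is no depth.
- finish_job(): hands the job in; it is judged then, once.
Trained networks look in a picture, given as the dict that the camera call returned (one of the last four; its "shot" number tells which), for a name from the list of things; names that differ only in an ending like _2 or _b are one class to them, and where a whole thing is asked for, a point or a joint stands for the part that bears it (a point fixed in the world has none). Each returns a list of dicts, best first, with "confidence" (0 to 1); they miss things now and then, are a little off and sometimes report something else, mostly with a low value. They report only what shows in the picture. A call takes as long as a camera call. They do not tell look-alikes from the thing itself.
- boxes_of(picture, name): "position" ([column, row] in pixels, amid what is visible of it).
The state is a dict: "time_s": time; "joints": joint angles; "dq": joint speeds; "tau": joint torques, N m; "eef_pos": TCP position; "ee_rot": TCP orientation; "force": force on the tool from outside, world axes, zero at the start; "wrist_torque": the same for the moment, N m; "grip_width": opening from 0.0 (shut) to 1.0 (fully open); "grip_force": force on a finger pad.
Only numpy, scipy, OpenCV 4.12 (cv2) and the standard library are available. Lean on these libraries where they do the work, as an engineer would, in place of code of your own. Each camera call takes 0.05 s, during which the arm holds its last target. There are 200 camera calls.

## Working session

There is one attempt and no reset: what is moved stays moved. The work goes in short steps, Python scripts to look and compute and a tool call to move; the robot and the scene stay as the last step left them, time stands still between calls to the robot, and variables do not carry over. Pictures are saved under pics/ and viewed, at most 10 in all, crops included, and the job is handed in when it is done.

Besides the shell and the picture viewer there is one more tool, called as name(argument=value, ...), one argument or row to a line, values as JSON. drive_tool: Moves the arm, as the interface text tells. Shifts and turns lie within -1 to 1; 1 stands for 0.1 m of shift or pi/4 rad of turn. Its arguments: {"type":"object","properties":{"commands":{"type":"string"},"force":{"type":"number"}},"required":["commands"]}

```bash
mkdir -p pics; ls; cat > h.py <<'E'
import numpy as np, cv2, json
from rig import sense, capture, finish_job, boxes_of, tips_ahead
from scipy.spatial.transform import Rotation as R
def rot(q): return R.from_quat([q[1],q[2],q[3],q[0]])
def K(p):
    f=p["pixels"].shape[0]/2/np.tan(np.radians(p["fov_y"]/2)); return f
def ray(p,uv):
    f=K(p); d=(np.array(uv,float)-[p["cx"],p["cy"]])/f; s=d.copy()
    for _ in range(20): s=d/(1+p["k1"]*(s@s))
    return rot(p["attitude"]).apply([s[0],s[1],1.])
def onz(p,uv,z):
    d=ray(p,uv); o=np.array(p["position"],float); return o+d*(z-o[2])/d[2]
def proj(p,X):
    c=rot(p["attitude"]).inv().apply(np.atleast_2d(X)-np.array(p["position"],float))
    s=c[:,:2]/c[:,2:]; s=s*(1+p["k1"]*(s**2).sum(1,keepdims=True)); return s*K(p)+[p["cx"],p["cy"]]
def tri(p1,u1,p2,u2):
    o1,o2=[np.array(p["position"],float) for p in(p1,p2)]; a,b=ray(p1,u1),ray(p2,u2)
    t=np.linalg.lstsq(np.c_[a,-b],o2-o1,rcond=None)[0]; A,B=o1+t[0]*a,o2+t[1]*b
    return (A+B)/2,np.linalg.norm(A-B)
E
python3 - <<'E'
from h import *
for n in("scene","top"):
    p=capture(n); cv2.imwrite(f"pics/{n}0.png",p["pixels"])
    print(n,{k:v for k,v in p.items() if k!="pixels"})
    for o in "panel marker holder tin_blue tin_yellow tin_purple birdhouse".split():
        print(o,[(np.round(b["position"]).tolist(),round(b["confidence"],2)) for b in boxes_of(p,o)])
s=sense(); print(s["ee_rot"],s["eef_pos"],s["grip_width"],s["force"],tips_ahead)
E
```

```text
pics
scene {'fov_y': 49.459988311229, 'cx': 278.2733655821095, 'cy': 211.22454163448302, 'k1': -0.08075089233819883, 'position': array([1276.0042371 ,  662.09449343,  838.51988628]), 'attitude': array([-0.18616304,  0.36765231,  0.80898538, -0.41918702]), 'shot': 1}
panel [([207.0, 177.0], 0.59), ([343.0, 306.0], 0.42)]
marker [([219.0, 146.0], 0.64)]
holder [([352.0, 224.0], 0.93), ([300.0, 239.0], 0.89), ([215.0, 278.0], 0.18)]
tin_blue []
tin_yellow [([394.0, 258.0], 0.98)]
tin_purple [([344.0, 304.0], 0.77)]
birdhouse [([215.0, 278.0], 0.63)]
top {'fov_y': 44.04678580929133, 'cx': 281.7782793517893, 'cy': 209.3072311353101, 'k1': -0.10195066173930893, 'position': array([ 489.59678604,   19.11842467, 1287.86283423]), 'attitude': array([ 0.0093643 , -0.70179636,  0.71187016, -0.02520039]), 'shot': 2}
panel [([412.0, 223.0], 0.8)]
marker []
holder [([227.0, 298.0], 0.78), ([272.0, 178.0], 0.56)]
tin_blue [([156.0, 178.0], 0.57), ([158.0, 233.0], 0.54)]
tin_yellow [([154.0, 274.0], 0.93)]
tin_purple [([155.0, 175.0], 0.93)]
birdhouse [([267.0, 112.0], 0.67)]
[ 1.18506424e-05  2.08851316e-01  9.77947405e-01 -7.34879334e-07] [214.48341262 479.20312972 248.29898127] 0.9992711024650947 [ 0.45177007  0.00302883 -0.40833673] 17.0
```

View pics/scene0.png

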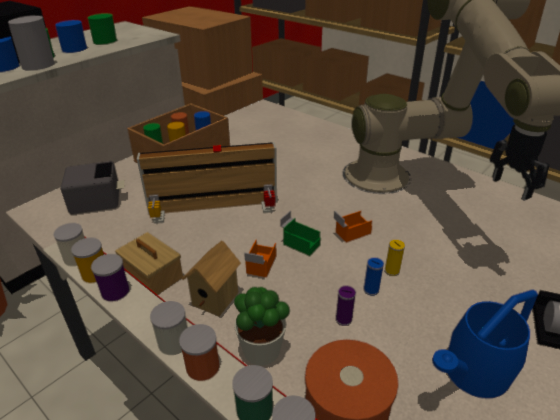

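View pics/top0.png

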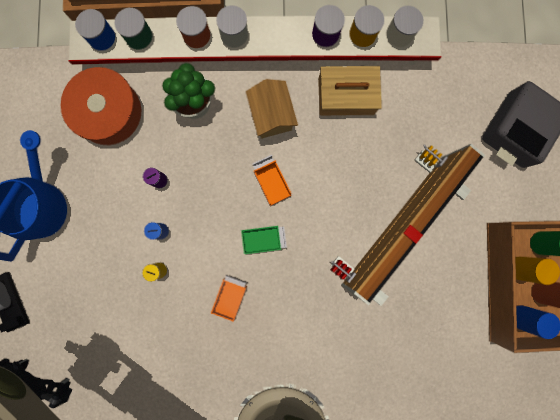

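Green bin: scene (302,237), top (264,240), lip toward image right in top. Look-alikes for it are the orange bins at top (227,298) and (272,182). Blue tin: scene (374,276), top (155,231). It could be confused with the purple tin (154,177), yellow tin (152,272), watering can, and shelf jars. The red clip is at top (413,234). I'll check the choice in one close crop and fit poses.

```bash
cat >> h.py <<'E'
from scipy.optimize import minimize
def mask(p,col,box):
    hsv=cv2.cvtColor(p["pixels"],cv2.COLOR_BGR2HSV); lo,hi={"green":((50,120,40),(85,255,255)),"blue":((105,110,40),(125,255,255)),"red":((174,170,90),(180,255,255)),"red0":((0,215,100),(4,255,255))}[col]
    m=cv2.inRange(hsv,lo,hi); z=np.zeros_like(m); a,b,c,d=box; z[b:d,a:c]=m[b:d,a:c]
    return z
E
python3 - <<'E'
from h import *
t=capture("top"); s=capture("scene")
A=cv2.resize(t["pixels"][135:310,325:490],None,fx=3,fy=3,interpolation=cv2.INTER_CUBIC)
B=cv2.resize(t["pixels"][215:265,230:300],None,fx=4.2,fy=4.2,interpolation=cv2.INTER_CUBIC)
C=cv2.resize(s["pixels"][205:255,270:335],None,fx=4.4,fy=4.4,interpolation=cv2.INTER_CUBIC)
im=np.zeros((525,800,3),np.uint8); im[:A.shape[0],:A.shape[1]]=A
im[:B.shape[0],500:500+B.shape[1]]=B; im[260:260+C.shape[0],500:500+C.shape[1]]=C
cv2.imwrite("pics/crop1.png",im)
for nm,p,bx in(("t",t,(240,220,290,260)),("s",s,(275,215,325,255))):
    m=mask(p,"green",bx); c=max(cv2.findContours(m,0,1)[0],key=cv2.contourArea); print(nm,cv2.contourArea(c),cv2.minAreaRect(c), cv2.boxPoints(cv2.minAreaRect(c)).round(1).tolist())
u={}
for nm,p,bx in(("t",t,(140,220,170,242)),("s",s,(360,255,385,297))):
    m=mask(p,"blue",bx); M=cv2.moments(m,True); print("blue",nm,M["m00"],M["m10"]/M["m00"],M["m01"]/M["m00"])
for nm,p,bx in(("t",t,(400,222,426,246)),("s",s,(210,142,226,154))):
    m=mask(p,"red",bx)|mask(p,"red0",bx); M=cv2.moments(m,True); u[nm]=(M["m10"]/M["m00"],M["m01"]/M["m00"]); print("red",nm,M["m00"],u[nm])
print("marker",tri(t,u["t"],s,u["s"]), onz(t,u["t"],206))
E
```

```text
t 803.5 ((260.70770263671875, 239.6615447998047), (23.814666748046875, 36.2181396484375), 82.87498474121094) [[241.3000030517578, 230.10000610351562], [277.20001220703125, 225.60000610351562], [280.20001220703125, 249.1999969482422], [244.1999969482422, 253.6999969482422]]
s 801.5 ((300.9161071777344, 237.27403259277344), (38.483741760253906, 25.643203735351562), 24.623563766479492) [[278.1000061035156, 240.89999389648438], [288.79998779296875, 217.60000610351562], [323.79998779296875, 233.60000610351562], [313.1000061035156, 256.8999938964844]]
blue t 297.0 155.56565656565655 230.46127946127947
blue s 472.0 373.1101694915254 275.5805084745763
red t 172.0 (412.6162790697674, 233.57558139534885)
red s 42.0 (216.85714285714286, 147.64285714285714)
marker (array([ 487.73032633, -280.06322868,  209.42278247]), np.float64(1.0459010891440785)) [ 487.3649577  -280.61647025  206.        ]
```

View pics/crop1.png

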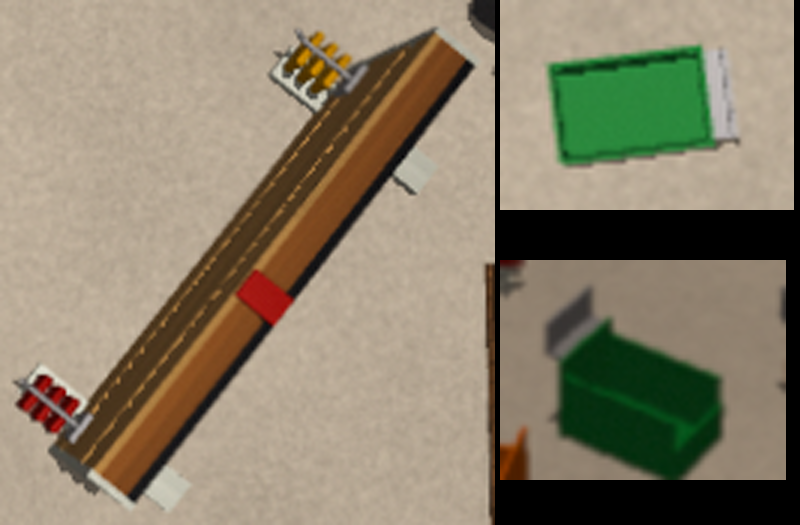

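The crop confirms the green bin with its steel lip on the image-right side. The panel's top-face corners are at crop (432,30), (474,65), (90,468), (132,502), and the clip is at (266,297). Next, pose fits.

```bash
cat >> h.py <<'E'
def binfaces(fs=-45):
    V=lambda *a:np.array(a,float); F=[]
    for y in(-29,29): F.append(V((-45,y,0),(45,y,0),(45,y,61),(45,y,50),(fs,y,50),(-45,y,30 if fs>-45 else 50)))
    F+= [V((-45,-29,0),(-45,29,0),(-45,29,30),(-45,-29,30)),V((45,-29,0),(45,29,0),(45,29,61),(45,-29,61)),V((-45,-29,0),(-45,29,0),(45,29,0),(45,-29,0))]
    return F
def render(p,faces,Rm,t,sc=4):
    im=np.zeros((420*sc,560*sc),np.uint8)
    for f in faces: cv2.fillPoly(im,[np.round((proj(p,f@Rm.T+t)+.5)*sc-.5).astype(np.int32)],255)
    return cv2.resize(im,(560,420),interpolation=cv2.INTER_AREA)/255.
E
cat > fit.py <<'E'
from h import *
t=capture("top"); s=capture("scene")
ms=[cv2.morphologyEx(mask(p,"green",bx),cv2.MORPH_CLOSE,np.ones((3,3)))/255. for p,bx in((t,(235,215,295,265)),(s,(270,205,335,262)))]
F=binfaces()
def cost(v):
    Rm=R.from_euler("z",v[2]/30).as_matrix(); return sum(((render(p,F,Rm,[v[0],v[1],0])-m)**2).sum() for p,m in zip((t,s),ms))
x0=onz(t,(260.7,239.6),25)
best=min((minimize(cost,[x0[0],x0[1],a*30],method="Nelder-Mead",options=dict(initial_simplex=[[x0[0],x0[1],a*30],[x0[0]+10,x0[1],a*30],[x0[0],x0[1]+10,a*30],[x0[0],x0[1],a*30+5]])) for a in(-1.45,-1.7)),key=lambda r:r.fun)
print("bin",best.x[:2],best.x[2]/30,best.fun,[m.sum() for m in ms])
yaw=best.x[2]/30; print("lip tip proj",proj(t,R.from_euler("z",yaw).apply([56.5,0,84])+[*best.x[:2],0]))
c=[onz(t,(a/3+325,b/3+135),200)[:2] for a,b in((432,30),(474,65),(90,468),(132,502))]
print("panel corners",np.round(c,1)); fr=c[0]-c[2]; bk=c[1]-c[3]
print("len",np.linalg.norm(fr),np.linalg.norm(bk),"dir",[np.degrees(np.arctan2(d[1],d[0])) for d in(fr,bk)],"thick",np.linalg.norm(c[0]-c[1]),"centre",np.mean(c,0))
# tins
for nm,ut,us in(("blue",(155.57,230.46),(373.11,275.58)),):
    print(nm,tri(t,ut,s,us))
print([np.round(onz(t,x,95),0) for x in((155.5,230.5),)])
E
python3 fit.py
```

```text
bin [478.13433374  41.29264372] -1.4599382196750177 147.5534794309881 [np.float64(866.0), np.float64(852.0)]
lip tip proj [[285.02031198 236.82154728]]
panel corners [[ 676.3 -412.5]
 [ 650.7 -442.9]
 [ 368.9 -156.8]
 [ 344.5 -186. ]]
len 399.8276792322807 399.73616811173775 dir [np.float64(-39.76275265237899), np.float64(-39.99234501161957)] thick 39.71059841850801 centre [ 510.11360542 -299.56428202]
blue (array([504.13698438, 290.76812473,  54.92442867]), np.float64(2.137931709089288))
[array([503., 283.,  95.])]
```

drive_tool(
  commands="0.213 -0.302 0.02 0 0 -0.147 100;0.213 -0.302 0.02 0 0 -0.147 100;0.213 -0.302 0.02 0 0 -0.147 100;0.213 -0.302 0.02 0 0 -0.147 100;0.213 -0.302 0.02 0 0 -0.147 100;0.213 -0.302 0.02 0 0 -0.147 100;0.213 -0.302 0.02 0 0 -0.147 100;0.213 -0.302 0.02 0 0 -0.147 100;0.213 -0.302 0.02 0 0 -0.147 100;0.213 -0.302 0.02 0 0 0 100;0.213 -0.302 0.02 0 0 0 100;0.213 -0.302 0.02 0 0 0 100",
  force=40,
)

```text
time_s: 2.0
eef_pos: [470.8, 115.1, 272.6]
ee_rot: [0.0, 0.667, 0.745, 0.0]
force: [0.6, 0.8, 0.7]
grip_width: 1.001
grip_force: 0.0
```

```bash
python3 -c "
from h import *
s=sense(); print(s['time_s'],s['eef_pos'],s['joints'],rot(s['ee_rot']).as_matrix().round(3).tolist())"
```

```text
2.0 [470.8373687  115.0595087  272.57448958] [-2.67036757e-03  2.05350124e-01  1.57307759e+00  7.03631383e-05
  1.36270558e+00 -1.13391075e-01] [[-0.11, 0.994, 0.0], [0.994, 0.11, 0.0], [0.0, 0.0, -1.0]]
```

drive_tool(
  commands="0 0 -0.18 -0.142 -0.0159 0 100;0 0 -0.18 -0.142 -0.0159 0 100;0 0 -0.18 -0.142 -0.0159 0 100;0 0 -0.18 -0.142 -0.0159 0 100;0 0 -0.18 -0.142 -0.0159 0 100;0 0 -0.18 -0.142 -0.0159 0 100;0 0 -0.18 -0.142 -0.0159 0 100",
)

```text
time_s: 2.58
eef_pos: [470.4, 117.3, 146.1]
ee_rot: [0.288, 0.615, 0.688, -0.255]
force: [-0.1, -0.3, 0.8]
grip_width: 1.0
grip_force: 0.0
```

```bash
cat > look.py <<'E'
from h import *
import sys
# look.py name cam x0 y0 x1 y1 scale
n,cam=sys.argv[1:3]; a,b,c,d=map(int,sys.argv[3:7]); k=float(sys.argv[7])
p=capture(cam); cv2.imwrite(f"pics/{n}.png",cv2.resize(p["pixels"][b:d,a:c],None,fx=k,fy=k,interpolation=cv2.INTER_CUBIC))
s=sense(); print(s["time_s"],s["eef_pos"].round(1) if hasattr(s["eef_pos"],"round") else s["eef_pos"],np.round(s["joints"],3)); print(rot(s["ee_rot"]).as_matrix().round(3).tolist())
E
python3 look.py s1 scene 230 120 450 310 3.5
```

```text
2.6333 [467.9 117.5 140.5] [ 0.348  0.543  1.673 -0.811  1.284  0.619]
[[-0.085, 0.994, 0.076], [0.693, 0.114, -0.712], [-0.716, -0.007, -0.698]]
```

View pics/s1.png

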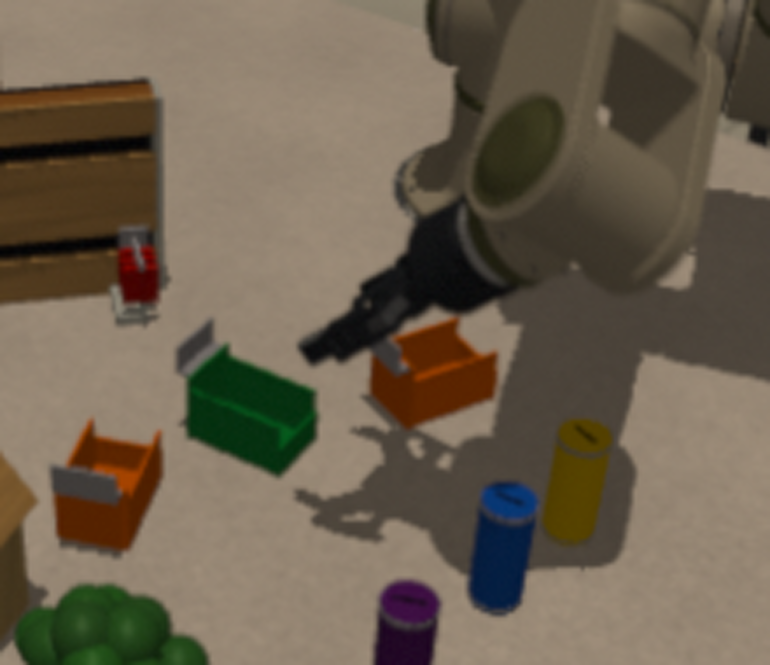

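The scene crop shows the gripper leaning correctly over the green bin's front, at crop (245,410), with the tins clear. Approaching now.

drive_tool(
  commands="0 0 -0.3 0 0 0 100;0.02 -0.15 -0.15 0 0 0 100;0.02 -0.15 -0.15 0 0 0 100;0.02 -0.15 -0.15 0 0 0 100;0 0 0 0 0 0 100;0 0 0 0 0 0 100;0 0 0 0 0 0 100",
)

```text
time_s: 3.22
eef_pos: [476.6, 72.2, 72.3]
ee_rot: [0.286, 0.616, 0.688, -0.254]
force: [0.3, 0.8, -0.5]
grip_width: 1.001
grip_force: 0.0
```

```bash
python3 -c "
from h import *
s=sense(); m=rot(s['ee_rot']).as_matrix(); print(s['eef_pos'],m.round(3).tolist())
G=np.array([478.1,41.3,35]); print('to go',G+2*m[:,2]-s['eef_pos'], 'yaw y_t',np.degrees(np.arctan2(m[1,1],m[0,1])))"
```

```text
[476.56490552  72.2322754   72.32332289] [[-0.077, 0.994, 0.08], [0.703, 0.111, -0.702], [-0.707, 0.002, -0.708]]
to go [  1.69425845 -32.33637044 -38.73866171] yaw y_t 6.3540439462651
```

drive_tool(
  commands="0.01 -0.11 -0.13 0 0 0 100;0.01 -0.11 -0.13 0 0 0 100;0 -0.1 -0.12 0 0 0 100;0 0 0 0 0 0 100;0 0 0 0 0 0 100;0 0 0 0 0 0 60;0 0 0 0 0 0 50;0 0 0 0 0 0 40;0 0 0 0 0 0 40;0 0 0 0 0 0 40;0 0 0 0 0 0 40",
  force=40,
)

```text
time_s: 4.13
eef_pos: [478.6, 40.5, 34.3]
ee_rot: [0.286, 0.616, 0.688, -0.254]
force: [-3.0, 5.3, 7.5]
grip_width: 0.676
grip_force: 43.4
```

```bash
python3 look.py s2 scene 250 170 350 270 4; python3 fit.py | head -2
```

```text
4.1833 [478.6  40.5  34.3] [ 0.192  0.686  1.796 -0.977  1.018  0.774]
[[-0.077, 0.994, 0.081], [0.703, 0.112, -0.703], [-0.707, 0.002, -0.707]]
bin [478.85360601  39.13717483] -1.4491102870252004 577.4939177239523 [np.float64(743.0), np.float64(546.0)]
lip tip proj [[285.9107585  236.23508281]]
```

View pics/s2.png

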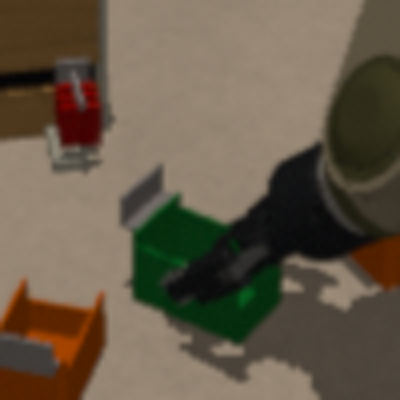

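The crop shows the fingers pinching the side walls mid-bin, and the width reads 57 mm, which matches. I'll write a planner for the remaining poses.

```bash
cat > plan.py <<'E'
from h import *
YAW=np.radians(-129.9); C=np.array([510.1,-299.6,0]); YM=-29.7; OFF=np.array([44.15,0,23.7]); A0=45
xp=np.array([np.cos(YAW),np.sin(YAW),0]); yp=np.array([-xp[1],xp[0],0])
P=np.c_[xp,yp,[0,0,1]]
def target(th,out,up,ym=None,off=None):
    ym=YM if ym is None else ym; off=OFF if off is None else off
    B=P@R.from_euler("y",th,degrees=True).as_matrix()
    root=C+P@np.array([-19-out,ym,145+up]); tcp=root-B@off
    Tt=B@R.from_euler("y",-A0,degrees=True).as_matrix()@np.diag([-1.,1,-1])
    return tcp,Tt,B
def go(th,out,up,**k):
    s=sense(); t,Tt,B=target(th,out,up,**k); m=rot(s["ee_rot"]).as_matrix()
    rv=R.from_matrix(Tt@m.T).as_rotvec()
    print((th,out,up),"shift",((t-s["eef_pos"])/100).round(4),"turn",(rv/(np.pi/4)).round(4),"deg",round(np.degrees(np.linalg.norm(rv)),1),"tcp",t.round(1))
def pose(off=None,cmd=None):
    "current lip_root and tilt in panel terms"
    off=OFF if off is None else off
    s=sense(); m=rot(s["ee_rot"]).as_matrix(); B=m@np.diag([-1.,1,-1])@R.from_euler("y",A0,degrees=True).as_matrix()
    q=P.T@(np.array(s["eef_pos"])+B@off-C); r=P.T@B
    print("t",s["time_s"],"out",round(-19-q[0],1),"up",round(q[2]-145,1),"y-YM",round(q[1]-YM,1),"tilt",round(np.degrees(np.arctan2(r[0,2],r[2,2])),1),"rot",np.degrees(R.from_matrix(r).as_rotvec()).round(1),"F",(P.T@np.array(s["force"])).round(1),"T",np.round(s["wrist_torque"],2),"grip",round(s["grip_width"],3),round(s["grip_force"],1))
E
python3 -c "
from plan import *
pose(); go(45,60,5); go(45,27,5)
for a in ((45,27,5),(45,18,5),(45,10.5,13),(30,7,10.5),(16,4,7),(2,2,1)): print(a,target(*a)[0].round(1))"
```

```text
t 4.2833 out 191.2 up -87.0 y-YM -180.7 tilt 0.1 rot [ 0.1  0.  46.3] F [-3.6 -4.6  6.9] T [ 0.13  0.25 -0.13] grip 0.673 43.4
(45, 60, 5) shift [ 0.9015 -2.2363  1.3013] turn [ 0.9843 -0.2931 -0.9735] deg 63.7 tcp [ 568.8 -183.1  164.5]
(45, 27, 5) shift [ 0.6898 -2.4895  1.3013] turn [ 0.9843 -0.2931 -0.9735] deg 63.7 tcp [ 547.6 -208.5  164.5]
(45, 27, 5) [ 547.6 -208.5  164.5]
(45, 18, 5) [ 541.8 -215.4  164.5]
(45, 10.5, 13) [ 537.  -221.1  172.5]
(30, 7, 10.5) [ 536.1 -222.2  157.1]
(16, 4, 7) [ 533.5 -225.3  141.4]
(2, 2, 1) [ 529.6 -230.   123.9]
```

drive_tool(
  commands="0 0 0.1 0 0 0 40;0 0 0.2 0 0 0 40;0 0 0.3 0 0 0 40;0 0 0.3 0 0 0 40;0 0 0.1 0.07 -0.021 -0.0695 40;0.086 -0.173 0.1 0.07 -0.021 -0.0695 40;0.086 -0.173 0.1 0.07 -0.021 -0.0695 40;0.086 -0.173 0.1 0.07 -0.021 -0.0695 40;0.086 -0.173 0 0.07 -0.021 -0.0695 40;0.086 -0.173 0 0.07 -0.021 -0.0695 40;0.086 -0.173 0 0.07 -0.021 -0.0695 40;0.086 -0.173 0 0.07 -0.021 -0.0695 40;0.086 -0.173 0 0.07 -0.021 -0.0695 40;0.086 -0.173 0 0.07 -0.021 -0.0695 40;0.086 -0.173 0 0.07 -0.021 -0.0695 40;0.086 -0.173 0 0.07 -0.021 -0.0695 40;0.086 -0.173 0 0.07 -0.021 -0.0695 40;0 0 0 0.07 -0.021 -0.0695 40;0 0 0 0 0 0 40;0 0 0 0 0 0 40",
)

```text
time_s: 5.95
eef_pos: [580.8, -167.9, 163.4]
ee_rot: [0.001, 0.906, 0.424, -0.002]
force: [0.2, 0.7, -1.3]
grip_width: 0.671
grip_force: 43.6
```

```bash
python3 -c "
from plan import *
pose(); go(45,40,5)
p=capture('scene'); t=capture('top')
cv2.imwrite('pics/s3.png',np.hstack([cv2.resize(p['pixels'][100:250,130:330],(600,450),interpolation=2)]))
"
```

```text
t 5.95 out 79.4 up 4.2 y-YM -0.4 tilt 44.8 rot [-0.1 44.8  0.1] F [-0.7 -0.2 -1.3] T [ 0.05 -0.06 -0.03] grip 0.671 43.6
(45, 40, 5) shift [-0.249  -0.3062  0.0102] turn [ 0.0035 -0.0035 -0.0025] deg 0.2 tcp [ 555.9 -198.5  164.5]
```

View pics/s3.png

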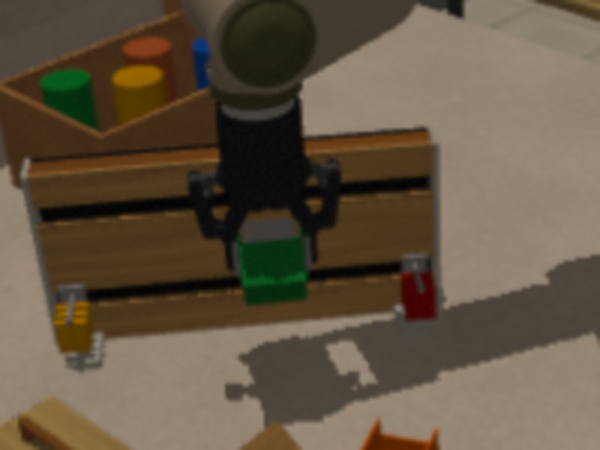

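The scene crop shows the bin held front-up before the panel, with its lip at crop (270,230). The panel is seen square on, with the top groove at crop y≈195. I'll overlay the believed geometry to check the calibration.

```bash
cat > ov.py <<'E'
from plan import *
import sys
name=sys.argv[1]
def draw(p,x0,y0,x1,y1,k):
    im=cv2.resize(p["pixels"][y0:y1,x0:x1],None,fx=k,fy=k,interpolation=cv2.INTER_CUBIC)
    def L(pts,col,close=False):
        q=((proj(p,np.array(pts))-[x0,y0]+.5)*k*16).round().astype(np.int32); cv2.polylines(im,[q],close,col,1,cv2.LINE_AA,4)
    W=lambda v:C+P@np.array(v,float)
    for z in(145,165,45,65,200): L([W((-19,-206,z)),W((-19,206,z))],(255,255,0))
    for y in(-206,206): L([W((-19,y,10)),W((-19,y,200))],(255,255,0))
    L([W((19,-206,200)),W((19,206,200))],(255,255,0))
    L([W((a,YM+b,206)) for a,b in((-12,-18),(12,-18),(12,18),(-12,18))],(255,0,255),True)
    s=sense(); m=rot(s["ee_rot"]).as_matrix(); B=m@np.diag([-1.,1,-1])@R.from_euler("y",A0,degrees=True).as_matrix()
    o=np.array(s["eef_pos"])+B@(OFF-[45,0,58]); W2=lambda v:o+B@np.array(v,float)
    L([W2((58,y,z)) for y,z in((-25,58),(25,58),(25,84),(-25,84))],(0,255,255),True)
    L([W2(v) for v in((-45,-29,0),(-45,29,0),(45,29,0),(45,-29,0))],(0,0,255),True)
    L([W2(v) for v in((-45,-29,30),(-45,29,30),(45,29,61),(45,-29,61))],(0,0,255),True)
    return im
a=draw(capture("scene"),135,135,285,235,5); 
t=draw(capture("top"),340,140,490,310,3.4)
cv2.imwrite(f"pics/{name}.png",a); cv2.imwrite(f"pics/{name}t.png",t)
E
python3 ov.py o1
```

```text
(no output)
```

View pics/o1.png

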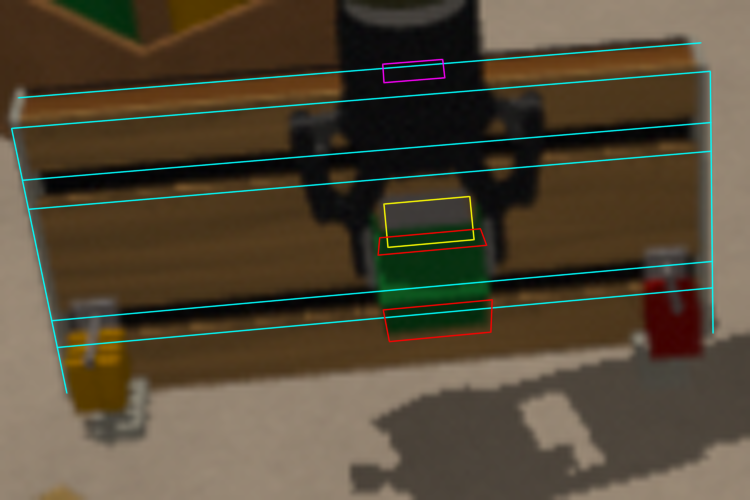

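View pics/o1t.png

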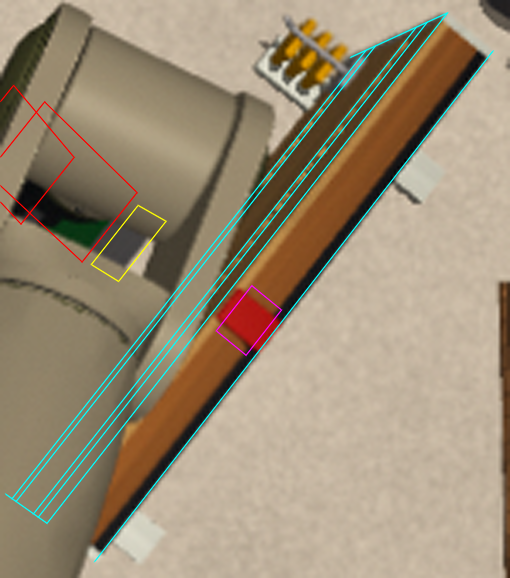

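The overlay matches the panel: scene groove lines at crop (690,123), back edge and clip centre at top crop (250,320). There may be a few mm of offset at the lip in the top view, around crop (140,260). I'll check that numerically.

```bash
python3 - <<'E'
from plan import *
t=capture("top"); g=t["pixels"]
print("gray cols 364-390"); 
for r in range(206,226): print(r,' '.join(f"{int(v):3d}" for v in g[r,364:392].mean(1)))
print("sat")
hs=cv2.cvtColor(g,cv2.COLOR_BGR2HSV)
for r in range(206,226): print(r,' '.join(f"{int(v):3d}" for v in hs[r,364:392,1]))
s=sense(); m=rot(s["ee_rot"]).as_matrix(); B=m@np.diag([-1.,1,-1])@R.from_euler("y",A0,degrees=True).as_matrix()
o=np.array(s["eef_pos"])+B@(OFF-[45,0,58])
for v in((55,-25,84),(58,-25,84),(55,25,84),(58,25,84),(55,-25,61),(45,-29,61),(45,29,61),(55,25,61)): print(v,proj(t,o+B@np.array(v,float)).round(1),(o+B@np.array(v,float)).round(0))
E
```

```text
gray cols 364-390
206  28  28  26  26  25  26  31  49  66  66  67  62  61  61  66  69  72  76  77  82  84  87  89  91  93  95  97  98
207  27  25  28  25  25  29  49  66  65  67  64  66  64  63  59  60  66  68  71  77  79  80  83  86  89  92  91  85
208  27  29  27  27  26  38  66  64  65  65  64  64  65  66  65  63  59  62  67  68  73  77  79  82  82  87  84  70
209  27  25  25  29  35  57  65  66  65  65  63  64  66  66  66  65  66  65  62  74  69  68  73  74  78  78  69  59
210  27  28  25  32  56  65  65  65  65  64  63  65  65  65  66  66  66  66  82 130 104  71  63  67  68  64  60  58
211  32  27  29  48  64  64  67  64  64  64  66  64  64  66  66  65  66  71 119 175 168 101  56  60  58  60  58  59
212  74  51  46  64  64  64  64  65  62  65  66  65  64  66  64  65  69  98 160 176 167  76  55  59  58  59  60  59
213 127 107  94  77  67  64  64  63  65  65  65  65  66  67  66  67  88 158 178 174 162  59  59  60  60  60  60  59
214 127 126 128 117  92  75  68  63  66  64  67  66  64  64  66  86 141 179 182 174 129  59  58  59  60  60  59  61
215 125 126 125 128 127 116  91  77  6
[... 3257 characters left out ...]
  70  68  70  69  68  70  71  69  71  70  68  71  68  68  70  69  72  70
224  68  70  70  70  70  71  70  72  69  70  69  68  69  67  68  70  68  69  70  70  72  71  70  75  68  73  66  74
225  71  73  70  68  69  69  72  70  72  70  68  68  70  67  69  70  71  71  68  72  69  69  70  69  71  68  68  72
(55, -25, 84) [[373.7 221.5]] [ 515. -207.  161.]
(58, -25, 84) [[374.3 222.1]] [ 514. -209.  158.]
(55, 25, 84) [[387.7 203.8]] [ 554. -239.  161.]
(58, 25, 84) [[388.2 204.4]] [ 552. -241.  158.]
(55, -25, 61) [[366.6 217.1]] [ 526. -195.  144.]
(45, -29, 61) [[363.6 216.4]] [ 527. -187.  151.]
(45, 29, 61) [[379.7 196. ]] [ 572. -224.  151.]
(55, 25, 61) [[380.4 199.6]] [ 564. -227.  144.]
```

The bright wedge is lit table. The lip's tip edge lies about 1.5–2 mm further out than I believed, so I'll correct OFF and continue.

```bash
sed -i 's/44.15,0,23.7/42.4,0,23.7/' plan.py; python3 -c "
from plan import *
pose(); go(45,27,5); go(45,18,5)
for a in ((45,27,5),(45,18,5),(45,10.5,13),(30,7,10.5),(16,4,7),(2,2,1)): print(a,target(*a)[0].round(1))"
```

```text
t 6.2 out 81.8 up 5.4 y-YM -0.7 tilt 44.8 rot [-0.1 44.8  0.2] F [ 0.1  0.1 -2.3] T [ 0.    0.04 -0.  ] grip 0.676 43.6
(45, 27, 5) shift [-0.3451 -0.4262 -0.0026] turn [ 0.0031 -0.0027 -0.0038] deg 0.3 tcp [ 546.8 -209.4  163.2]
(45, 18, 5) shift [-0.4028 -0.4953 -0.0026] turn [ 0.0031 -0.0027 -0.0038] deg 0.3 tcp [ 541.  -216.3  163.2]
(45, 27, 5) [ 546.8 -209.4  163.2]
(45, 18, 5) [ 541.  -216.3  163.2]
(45, 10.5, 13) [ 536.2 -222.1  171.2]
(30, 7, 10.5) [ 535.1 -223.3  156.2]
(16, 4, 7) [ 532.4 -226.6  140.9]
(2, 2, 1) [ 528.5 -231.3  123.8]
```

drive_tool(
  commands="-0.09 -0.11 0 0.003 -0.003 -0.004 40;-0.09 -0.11 0 0 0 0 40;-0.09 -0.11 0 0 0 0 40;-0.075 -0.096 0 0 0 0 40;0 0 0 0 0 0 40;0 0 0 0 0 0 40;0 0 0 0 0 0 40",
)

```text
time_s: 6.78
eef_pos: [546.7, -210.5, 163.4]
ee_rot: [-0.0, 0.907, 0.422, 0.0]
force: [-0.1, 0.7, -1.0]
grip_width: 0.673
grip_force: 43.6
```

```bash
python3 -c "
from plan import *
pose(); go(45,18,5)"; python3 - <<'E'
import sys; sys.path.insert(0,'.')
from plan import *
t=capture("top"); hs=cv2.cvtColor(t["pixels"],cv2.COLOR_BGR2HSV)
s=sense(); m=rot(s["ee_rot"]).as_matrix(); B=m@np.diag([-1.,1,-1])@R.from_euler("y",A0,degrees=True).as_matrix(); o=np.array(s["eef_pos"])+B@(OFF-[45,0,58])
for v in((58,-25,84),(58,25,84),(45,-29,61),(45,29,61)): print(v,proj(t,o+B@np.array(v,float)).round(1))
for r in range(212,232,2): print(r,' '.join(f"{int(v):3d}" for v in hs[r,372:400,1]),'|',' '.join(f"{int(v):3d}" for v in hs[r,372:400,2]))
E
```

```text
t 6.7833 out 26.1 up 5.1 y-YM 0.6 tilt 45.0 rot [ 0.1 45.  -0.2] F [-0.5 -0.6 -1. ] T [0.   0.02 0.02] grip 0.673 43.6
(45, 18, 5) shift [-0.0571 -0.0577 -0.0017] turn [-0.0007  0.0008  0.0036] deg 0.2 tcp [ 541.  -216.3  163.2]
(58, -25, 84) [[393.7 237.2]]
(58, 25, 84) [[407.7 219.6]]
(45, -29, 61) [[382.9 231.4]]
(45, 29, 61) [[399.1 211. ]]
212  60  47  39  40  83  72  71  68  69  67  70  69  70  71  73  72  71  70  69  73  71  71  71  69  67  71  72  72 | 156  43  13  19  34  53  68  71  78  84  88  92  95  97 101 103 107 109 111 115 115 119 122 122 125 126 127 128
214  46  39  36  55  32  82  83  63  68  70  66  69  69  73  76  72  70  71  74  71  73  68  74  71  70  72  69  72 |  28  13  14  14  16  28  46  65  64  66  73  78  81  87  91  95  98 101 104 104 108 112 114 115 117 120 122 124
216  70  73  21  73  36  36  54  82  83  71  66  69  67  72  67  64  71  68  71  70  68  74  73  70  68  72  73  72 |  11  14  12  14  14  14  19  31  46  65  70  67  65  71  76  80  86  90  93  99 101 104 105 109 113 113 115 117
218   8  23  32  43  36  59  21  21  40 102  78  72  73  68  61
[... 846 characters left out ...]
65  73  76
226  67  67  68  71  70  69  69  71  69  72  75 107 167 206 197  85  12  12  15   8  16  16  15  19  11   8  15  32 | 152 155 154 155 152 151 151 150 148 142  99  69  58  52  53  57  66  65  66  66  63  65  66  67  67  66  68  64
228  68  68  70  70  69  69  70  68  71  71  69  69  72  64  47  18  12  12  12  19  15   8   8  11  15   4   8  11 | 147 149 152 152 152 151 150 149 148 148 145 144 141 112  82  69  66  66  66  66  66  66  64  67  67  65  67  67
230  70  69  70  70  69  69  69  68  69  70  72  71  69  69  71  69  65  52  28  19   8   8   8   8  12  11  23  61 | 146 148 146 150 148 148 148 147 148 145 146 143 140 140 141 140 125  98  74  68  65  65  65  64  65  67  67  71
```

drive_tool(
  commands="-0.025 -0.03 0 0 0 0.003 40;-0.028 -0.028 0 0 0 0 40;0 0 0 0 0 0 40;0 0 0 0 0 0 40",
)

```text
time_s: 7.17
eef_pos: [541.4, -216.3, 163.3]
ee_rot: [-0.0, 0.906, 0.423, 0.0]
force: [0.5, 0.4, -1.1]
grip_width: 0.676
grip_force: 43.6
```

```bash
python3 -c "
from plan import *
pose(); go(45,10.5,13)"
```

```text
t 7.1667 out 18.2 up 5.0 y-YM 0.3 tilt 45.0 rot [ 0. 45. -0.] F [-0.7  0.1 -1.1] T [-0.01  0.01 -0.03] grip 0.676 43.6
(45, 10.5, 13) shift [-0.0518 -0.0576  0.0793] turn [-0.0006  0.0005  0.0004] deg 0.0 tcp [ 536.2 -222.1  171.2]
```

No contact. Into the hollow.

drive_tool(
  commands="-0.017 -0.02 0.026 0 0 0 40;-0.017 -0.019 0.026 0 0 0 40;-0.017 -0.019 0.027 0 0 0 40;0 0 0 0 0 0 40;0 0 0 0 0 0 40;0 0 0 0 0 0 40",
)

```text
time_s: 7.67
eef_pos: [536.4, -222.0, 171.2]
ee_rot: [-0.0, 0.906, 0.423, 0.0]
force: [-0.8, -0.4, -1.7]
grip_width: 0.675
grip_force: 43.6
```

```bash
python3 -c "
from plan import *
pose(); go(30,7,10.5)
a=target(45,10.5,13)[0]
for x in ((30,7,10.5),(16,4,7),(2,2,1)): b=target(*x)[0]; print(x,((b-a)/100).round(3)); a=b
print(yp)"
```

```text
t 7.6667 out 10.7 up 12.9 y-YM 0.1 tilt 45.0 rot [ 0. 45. -0.] F [ 0.9 -0.4 -1.7] T [-0.04  0.03  0.01] grip 0.675 43.6
(30, 7, 10.5) shift [-0.0122 -0.0135 -0.1502] turn [-2.564e-01  2.145e-01  1.000e-04] deg 15.0 tcp [ 535.1 -223.3  156.2]
(30, 7, 10.5) [-0.011 -0.013 -0.15 ]
(16, 4, 7) [-0.027 -0.033 -0.153]
(2, 2, 1) [-0.039 -0.047 -0.171]
[ 0.76716515 -0.64144963  0.        ]
```

drive_tool(
  commands="-0.003 -0.003 -0.037 -0.064 0.0536 0 40;-0.003 -0.003 -0.038 -0.064 0.0536 0 40;-0.003 -0.004 -0.038 -0.064 0.0536 0 40;-0.003 -0.004 -0.037 -0.064 0.0536 0 40;0 0 0 0 0 0 40;0 0 0 0 0 0 40",
)

```text
time_s: 8.17
eef_pos: [535.4, -222.7, 155.8]
ee_rot: [0.054, 0.898, 0.42, -0.118]
force: [-0.5, 0.7, -1.1]
grip_width: 0.671
grip_force: 43.5
```

```bash
python3 -c "
from plan import *
pose(); go(16,4,7)"
```

```text
t 8.1667 out 7.6 up 10.0 y-YM -0.1 tilt 30.1 rot [-0.1 30.1  0. ] F [-0.2 -0.9 -1.1] T [ 0.17 -0.15  0.01] grip 0.671 43.5
(16, 4, 7) shift [-0.0302 -0.0389 -0.1485] turn [-0.2416  0.1999 -0.0012] deg 14.1 tcp [ 532.4 -226.6  140.9]
```

drive_tool(
  commands="-0.007 -0.009 -0.037 -0.06 0.05 0 40;-0.007 -0.01 -0.037 -0.06 0.05 0 40;-0.008 -0.01 -0.037 -0.06 0.05 0 40;-0.008 -0.01 -0.037 -0.061 0.05 0 40;0 0 0 0 0 0 40;0 0 0 0 0 0 40",
)

```text
time_s: 8.67
eef_pos: [532.2, -227.2, 141.2]
ee_rot: [0.106, 0.877, 0.41, -0.226]
force: [-0.7, -0.1, -2.3]
grip_width: 0.674
grip_force: 43.6
```

```bash
python3 -c "
from plan import *
pose(); go(2,2,1)"
```

```text
t 8.6667 out 3.4 up 7.3 y-YM 0.2 tilt 16.1 rot [-0.  16.1 -0. ] F [ 0.5 -0.4 -2.3] T [ 0.3  -0.25  0.  ] grip 0.674 43.6
(2, 2, 1) shift [-0.0372 -0.0408 -0.1744] turn [-2.402e-01  2.008e-01  1.000e-04] deg 14.1 tcp [ 528.5 -231.3  123.8]
```

drive_tool(
  commands="-0.009 -0.01 -0.044 -0.06 0.05 0 40;-0.009 -0.01 -0.044 -0.06 0.05 0 40;-0.009 -0.01 -0.043 -0.06 0.05 0 40;-0.01 -0.01 -0.043 -0.06 0.05 0 40;0 0 0 0 0 0 40;0 0 0 0 0 0 40;0 0 0 0 0 0 40",
)

```text
time_s: 9.25
eef_pos: [528.6, -231.8, 124.8]
ee_rot: [0.156, 0.843, 0.393, -0.331]
force: [0.4, 0.3, -1.2]
grip_width: 0.677
grip_force: 43.6
```

```bash
python3 -c "
from plan import *
pose(); go(0,2,0)"; python3 ov.py o2
```

```text
t 9.25 out 1.7 up 2.0 y-YM 0.3 tilt 2.1 rot [ 0.1  2.1 -0. ] F [-0.5  0.2 -1.2] T [ 0.46 -0.36  0.  ] grip 0.677 43.6
(0, 2, 0) shift [-0.0063 -0.0014 -0.0354] turn [-0.0334  0.0317  0.0009] deg 2.1 tcp [ 528.  -231.9  121.3]
```

View pics/o2.png

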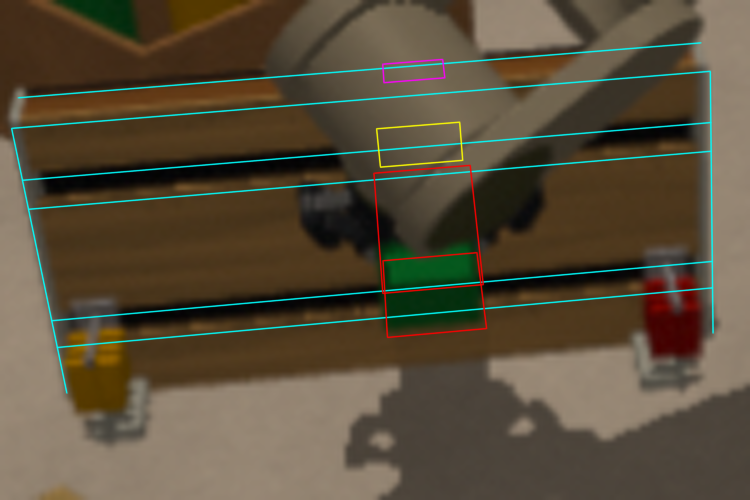

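The overlay shows the bin at its expected place, front at crop (435,290), between both stock items. Next I'll seat it.

drive_tool(
  commands="-0.002 -0.001 -0.012 -0.011 0.01 0 40;-0.002 -0.001 -0.012 -0.011 0.01 0 40;-0.002 0 -0.012 -0.011 0.01 0 40;0 0 0 0 0 0 40;0 0 0 0 0 0 40;0 0 0 0 0 0 40",
)

```text
time_s: 9.85
eef_pos: [527.9, -231.8, 121.0]
ee_rot: [0.163, 0.836, 0.391, -0.348]
force: [-1.9, -3.1, 5.5]
grip_width: 0.674
grip_force: 44.0
```

```bash
python3 -c "
from plan import *
pose()"
```

```text
t 9.85 out 2.1 up -0.1 y-YM -0.1 tilt -0.2 rot [ 0.  -0.2 -0. ] F [3.6 0.5 5.5] T [-0.72  0.4   0.03] grip 0.674 44.0
```

drive_tool(
  commands="-0.005 -0.006 0 0 0 0 40;0 0 0 0 0 0 40;0 0 0 0 0 0 72;0 0 0 0 0 0 76;0 0 0 0 0 0 85;0 0 0 0 0 0 100;0 0 0 0 0 0 100;0 0 0 0 0 0 100;0 0 0 0 0 0 100",
)

```text
time_s: 10.6
eef_pos: [527.3, -232.1, 120.3]
ee_rot: [0.162, 0.836, 0.391, -0.348]
force: [-0.7, 1.2, 0.0]
grip_width: 1.003
grip_force: 0.0
```

```bash
python3 - <<'E'
from plan import *
pose()
# fit hung bin pose from green pixels in scene (occluded by arm): compare visible green with believed home
s=capture("scene"); m=mask(s,"green",(200,160,245,215)); ys,xs=np.nonzero(m); print("green",m.sum()/255,xs.min(),xs.max(),ys.min(),ys.max())
B=P; o=C+P@np.array([-19-2-45,YM,145-58.])
for v in((-45,-29,0),(-45,29,0),(-45,-29,30),(-45,29,30)): print(v,proj(s,o+B@np.array(v,float)).round(1))
E
```

```text
t 10.6 out 1.5 up -0.9 y-YM -0.4 tilt -0.1 rot [-0.  -0.1  0. ] F [-0.5 -1.3  0. ] T [ 0.24 -0.19  0.01] grip 1.003 0.0
green 253.0 211 230 185 201
(-45, -29, 0) [[232.  201.3]]
(-45, 29, 0) [[212.2 203.1]]
(-45, -29, 30) [[231.3 192.7]]
(-45, 29, 30) [[211.3 194.5]]
```

drive_tool(
  commands="0.068 0.081 0.106 0 0 0 100;0.136 0.163 0.212 0 0 0 100;0.136 0.163 0.212 0 0 0 100;0.136 0.163 0.212 0 0 0 100;0.136 0.163 0.212 0 0 0 100;0 0 0 0 0 0 100;0 0 0 0 0 0 100;0 0 0 0 0 0 100",
)

```text
time_s: 11.32
eef_pos: [588.0, -159.1, 214.7]
ee_rot: [0.162, 0.836, 0.391, -0.348]
force: [0.3, -0.1, -1.4]
grip_width: 0.998
grip_force: 0.0
```

```bash
cat > fit2.py <<'E'
from plan import *
def fitbin():
    s=capture("scene"); t=capture("top")
    ms=[cv2.morphologyEx(mask(p,"green",bx),cv2.MORPH_CLOSE,np.ones((3,3)))/255. for p,bx in((t,(340,170,440,270)),(s,(200,150,250,215)))]
    F=binfaces()
    for i,(p,m) in enumerate(zip((t,s),ms)):
        def cost(v):
            Rm=P@R.from_euler("y",v[2],degrees=True).as_matrix(); return ((render(p,F,Rm,C+P@np.array([-66-v[0],YM+v[1],87.]))-m)**2).sum()
        x0=[2,0,0]; r=minimize(lambda v:cost([v[0],v[1],0]),[2,0],method="Nelder-Mead",options=dict(initial_simplex=[[2,0],[8,0],[2,6]]))
        print(("top","scene")[i],"out,dy",r.x.round(1),"cost",round(r.fun),"px",m.sum(), "model px",render(p,F,P,C+P@np.array([-68,YM,87.])).sum().round())
    print("tilt scan scene",[(a,round(cost([2,0,a]))) for a in(-6,-3,0,3,6,15)])
fitbin()
E
python3 fit2.py; python3 look.py s4 scene 130 120 290 240 4.5
```

```text
top out,dy [-1.9  0.4] cost 80 px 1137.0 model px 1236.0
scene out,dy [-6.   0.8] cost 176 px 479.0 model px 679.0
tilt scan scene [(-6, 216), (-3, 207), (0, 188), (3, 171), (6, 152), (15, 156)]
11.4667 [ 587.9 -159.5  214.8] [-0.211  0.784  1.02  -0.688  1.733  0.511]
[[0.451, 0.767, -0.457], [0.541, -0.642, -0.543], [-0.71, -0.002, -0.705]]
```

View pics/s4.png

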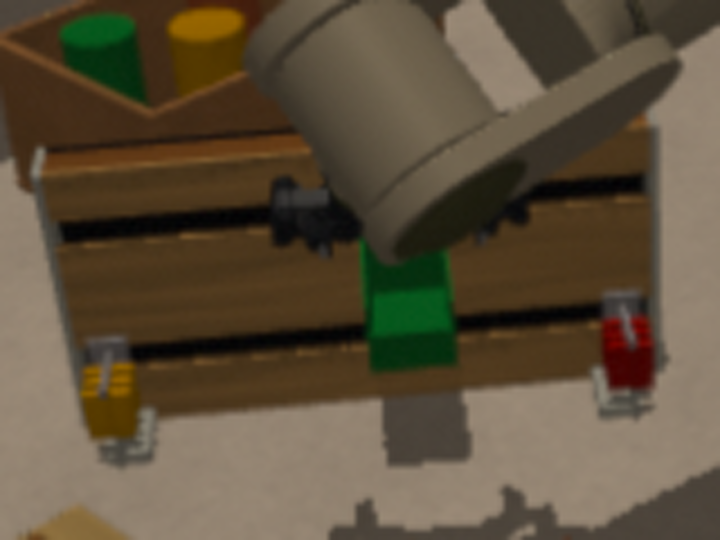

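The bin hangs with its front at crop (412,330), level and centred, free of the fingers. Next, the tin.

drive_tool(
  commands="0 0.1 0.1 0.11 -0.092 0 100;-0.06 0.34 0.1 0.11 -0.092 0 100;-0.06 0.34 0.1 0.11 -0.092 0 100;-0.06 0.34 0.1 0.11 -0.092 0 100;-0.06 0.34 0.1 0.11 -0.092 0 100;-0.06 0.34 0.1 0.11 -0.092 0 100;-0.07 0.34 0 0.11 -0.092 0 100;-0.07 0.34 0 0.11 -0.092 0 100;-0.07 0.34 0 0.12 -0.1 0 100;-0.07 0.34 0 0 0 0 100;-0.07 0.34 0 0 0 0 100;-0.07 0.34 0 0 0 0 100;-0.07 0.34 0 0 0 0 100;-0.07 0.24 0 0 0 0 100;0 0 0 0 0 0 100;0 0 0 0 0 0 100",
)

```text
time_s: 12.8
eef_pos: [502.0, 283.5, 275.2]
ee_rot: [-0.05, 0.899, 0.421, 0.106]
force: [0.3, -1.3, -0.3]
grip_width: 1.002
grip_force: 0.0
```

```bash
python3 fit2.py; python3 - <<'E'
from plan import *
s=sense(); m=rot(s["ee_rot"]).as_matrix(); print(s["eef_pos"],m.round(3).tolist(),np.round(s["joints"],2))
th=np.linspace(0,2*np.pi,40); ring=np.c_[20*np.cos(th),20*np.sin(th)]
pics=[]
for cam,bx in(("scene",(355,245,395,300)),("top",(130,215,180,250))):
    p=capture(cam); k=mask(p,"blue",bx); k=cv2.morphologyEx(k,cv2.MORPH_CLOSE,np.ones((5,5))); print(cam,(k>0).sum()); pics.append((p,k/255.))
def sil(p,v):
    im=np.zeros((1680,2240),np.uint8); q=np.vstack([np.c_[ring+v,np.full(40,z)] for z in(3,92)])
    cv2.fillConvexPoly(im,cv2.convexHull(np.round((proj(p,q)+.5)*4-.5).astype(np.int32)),255); return cv2.resize(im,(560,420),interpolation=cv2.INTER_AREA)/255.
for sel in((0,),(1,),(0,1)):
    f=lambda v:sum(((sil(*[pics[i][0]],v)-pics[i][1])**2).sum() for i in sel)
    r=minimize(f,[503,285],method="Nelder-Mead",options=dict(initial_simplex=[[503,285],[511,285],[503,293]])); print(sel,r.x.round(1),round(r.fun))
rv=R.from_matrix(np.c_[-xp,yp,[0,0,-1]]@m.T).as_rotvec()/(np.pi/4); print("turn to vertical",rv.round(4))
E
```

```text
top out,dy [-1.9  0.4] cost 78 px 1139.0 model px 1236.0
scene out,dy [-6.   1.5] cost 24 px 632.0 model px 679.0
tilt scan scene [(-6, 91), (-3, 81), (0, 68), (3, 60), (6, 50), (15, 94)]
[502.78517584 282.20770279 275.41073529] [[0.624, 0.767, 0.149], [0.746, -0.642, 0.179], [0.233, -0.0, -0.973]] [0.25 0.3  1.46 0.15 1.19 0.91]
scene 520
top 0
(0,) [497.9 286. ] 41
(1,) [497.8  11.8] 233
(0, 1) [498. 286.] 391
turn to vertical [-0.2296  0.1918  0.0011]
```

```bash
python3 - <<'E'
from plan import *
th=np.linspace(0,2*np.pi,40); ring=np.c_[20*np.cos(th),20*np.sin(th)]
p=capture("top"); p["pixels"]=cv2.imread("pics/top0.png"); k=mask(p,"blue",(138,218,172,245)); k=cv2.morphologyEx(k,cv2.MORPH_CLOSE,np.ones((5,5)))/255.
def sil(v):
    im=np.zeros((1680,2240),np.uint8); q=np.vstack([np.c_[ring+v,np.full(40,z)] for z in(3,95)])
    cv2.fillConvexPoly(im,cv2.convexHull(np.round((proj(p,q)+.5)*4-.5).astype(np.int32)),255); return cv2.resize(im,(560,420),interpolation=cv2.INTER_AREA)/255.
r=minimize(lambda v:((sil(v)-k)**2).sum(),[503,285],method="Nelder-Mead",options=dict(initial_simplex=[[503,285],[511,285],[503,293]])); print(r.x,r.fun,k.sum())
s=sense(); m=rot(s["ee_rot"]).as_matrix(); print(np.r_[r.x,150]-s["eef_pos"])
E
```

```text
[503.62650728 289.73097873] 40.52564398308343 315.0
[   0.62929648    7.63209763 -125.67315213]
```

drive_tool(
  commands="0 0.02 0 -0.077 0.064 0 100;0 0.02 0 -0.077 0.064 0 100;0 0.02 -0.1 -0.076 0.064 0 100;0 0 -0.3 0 0 0 100;0 0 -0.3 0 0 0 100;0 0 -0.3 0 0 0 100;0 0 0 0 0 0 100;0 0 0 0 0 0 100;0 0 0 0 0 0 100",
)

```text
time_s: 13.8
eef_pos: [503.5, 289.1, 177.9]
ee_rot: [0.0, 0.906, 0.423, 0.002]
force: [0.4, 0.0, 0.3]
grip_width: 0.999
grip_force: 0.0
```

```bash
python3 - <<'E'
from plan import *
s=sense(); m=rot(s["ee_rot"]).as_matrix(); print(s["eef_pos"],m.round(3).tolist(),s["force"])
print(np.array([502,288.5,72])-s["eef_pos"])
E
```

```text
[503.54672078 289.08343206 177.85348288] [[0.642, 0.767, 0.003], [0.767, -0.642, 0.001], [0.003, 0.002, -1.0]] [0.35862742 0.00324644 0.34242199]
[  -1.54672078   -0.58343206 -105.85348288]
```

drive_tool(
  commands="-0.01 0 -0.3 0 0 0 100;0 0 -0.3 0 0 0 100;0 0 -0.3 0 0 0 100;0 0 -0.15 0 0 0 100;0 0 0 0 0 0 100;0 0 0 0 0 0 100;0 0 0 0 0 0 60;0 0 0 0 0 0 50;0 0 0 0 0 0 30;0 0 0 0 0 0 20;0 0 0 0 0 0 20;0 0 0 0 0 0 20;0 0 0 0 0 0 20",
  force=35,
)

```text
time_s: 14.88
eef_pos: [502.1, 289.4, 72.0]
ee_rot: [0.0, 0.906, 0.424, 0.001]
force: [-1.2, 0.4, 7.0]
grip_width: 0.463
grip_force: 34.9
```

```bash
python3 - <<'E'
from plan import *
s=sense(); print(s["eef_pos"],s["force"],s["grip_width"],s["grip_force"])
for cam,c in (("scene",None),):
    p=capture(cam); print([(np.round(b["position"]),b["confidence"]) for b in boxes_of(p,"tin_blue")])
E
```

```text
[502.0789702  289.44289757  71.97786514] [-1.15877475  0.38236368  7.04787695] 0.46322691773751046 34.925020981463604
[(array([373., 276.]), 0.96)]
```

drive_tool(
  commands="0 0 0.1 0 0 0 20;0 0 0.25 0 0 0 20;0 0 0.35 0 0 0 20;0 0 0.35 0 0 0 20;0.02 -0.2 0.2 0 0 0 20;0.02 -0.36 0.2 0 0 0 20;0.02 -0.36 0.2 0 0 0 20;0.02 -0.36 0.2 0 0 0 20;0.02 -0.36 0.2 0 0 0 20;0.02 -0.36 0.2 0 0 0 20;0.02 -0.36 0 0 0 0 20;0.02 -0.36 0 0 0 0 20;0.02 -0.36 0 0 0 0 20;0.02 -0.36 0 0 0 0 20;0.02 -0.36 0 0 0 0 20;0.03 -0.36 0 0 0 0 20;0.03 -0.3 0 0 0 0 20;0.03 -0.2 0 0 0 0 20;0 0 0 0 0 0 20;0 0 0 0 0 0 20",
)

```text
time_s: 16.65
eef_pos: [532.2, -177.3, 295.8]
ee_rot: [-0.0, 0.906, 0.423, 0.0]
force: [0.7, -0.2, -2.4]
grip_width: 0.461
grip_force: 35.8
```

```bash
cat > tp.py <<'E'
from plan import *
s=sense(); m=rot(s["ee_rot"]).as_matrix(); q=P.T@(np.array(s["eef_pos"])-C)
print(s["time_s"],s["eef_pos"],"panel",q.round(1),"bin x,y",(q[0]+66).round(1),(q[1]-YM).round(1),"tin z over floor",(q[2]-162).round(1),"F",np.round(s["force"],1),s["grip_width"],s["grip_force"])
print("shift to centre",((C+P@np.array([-71,YM,q[2]])-s["eef_pos"])/100).round(3),"turn",(R.from_matrix(np.c_[-xp,yp,[0,0,-1]]@m.T).as_rotvec()/(np.pi/4)).round(4))
E
python3 tp.py; python3 - <<'E'
from plan import *
# tin silhouette in scene against believed pose, to check its offset in the grip
p=capture("scene"); s=sense(); x=np.array(s["eef_pos"]); u=proj(p,[x-[0,0,72],x-[0,0,0]]); print("believed bottom/TCP px",u.round(1))
b=u[0].round().astype(int); k=mask(p,"blue",(b[0]-25,b[1]-45,b[0]+25,b[1]+15)); ys,xs=np.nonzero(k); print(len(xs),xs.min(),xs.max(),ys.min(),ys.max())
for r in range(ys.max()-20,ys.max()+1,4): c=xs[ys==r]; print(r,c.min(),c.max(),end="; ")
th=np.linspace(0,6.28,60); q=proj(p,np.c_[x[0]+20*np.cos(th),x[1]+20*np.sin(th),np.full(60,x[2]-72)]); print("\nmodel base x",q[:,0].min(),q[:,0].max(),"y max",q[:,1].max())
E
```

```text
16.65 [ 532.2433229  -177.32845403  295.79080468] panel [-108.   -61.4  295.8] bin x,y -42.0 -31.7 tin z over floor 133.8 F [ 0.7 -0.2 -2.4] 0.4605995495769337 35.842136578430654
shift to centre [ 0.006 -0.488  0.   ] turn [-0.0011 -0.0004  0.0016]
believed bottom/TCP px [[229.9 159.9]
 [228.1 136.4]]
455 205 235 115 162
142 221 234; 146 222 235; 150 222 235; 154 222 235; 158 223 235; 162 227 231; 
model base x 222.68898609885343 237.12031004975523 y max 163.43650583968474
```

drive_tool(
  commands="0.002 -0.15 0 0 0 0 20;0.002 -0.18 0 0 0 0 20;0.002 -0.158 0 0 0 0 20;0 0 -0.2 0 0 0 20;0 0 -0.2 0 0 0 20;0 0 0 0 0 0 20;0 0 0 0 0 0 20;0 0 0 0 0 0 20",
)

```text
time_s: 17.37
eef_pos: [533.5, -225.7, 257.2]
ee_rot: [0.001, 0.906, 0.424, 0.001]
force: [0.7, -0.4, -0.6]
grip_width: 0.461
grip_force: 35.9
```

```bash
python3 tp.py; python3 fit2.py; python3 - <<'E'
from plan import *
t=capture("top"); q=lambda v:proj(t,C+P@np.array(v,float)).round(1)[0]
k=mask(t,"green",(340,170,440,270)); ys,xs=np.nonzero(k); print(len(xs), q((-66-45,YM,117)),q((-66-45,YM-29,117)),q((-66-45,YM+29,117)), xs.min(),xs.max(),ys.min(),ys.max())
E
```

```text
17.3667 [ 533.54554994 -225.69001035  257.19286397] panel [-71.7 -29.4 257.2] bin x,y -5.7 0.3 tin z over floor 95.2 F [ 0.7 -0.4 -0.6] 0.46064831808270207 35.89633346819028
shift to centre [-0.007 -0.004  0.   ] turn [ 0.0009  0.0022 -0.001 ]
top out,dy [-0.2 -0.1] cost 856 px 354.0 model px 1236.0
scene out,dy [-6.1  1.6] cost 36 px 617.0 model px 679.0
tilt scan scene [(-6, 101), (-3, 91), (0, 77), (3, 67), (6, 58), (15, 102)]
349 [364.3 203. ] [356.4 212.9] [372.2 193.1] 356 397 195 235
```

drive_tool(
  commands="-0.003 -0.002 -0.2 0 0 0 20;0 0 -0.25 0 0 0 20;0 0 -0.25 0 0 0 20;0 0 -0.15 0 0 0 20;0 0 0 0 0 0 20;0 0 0 0 0 0 20",
)

```text
time_s: 18.02
eef_pos: [533.1, -225.9, 171.4]
ee_rot: [0.0, 0.906, 0.424, 0.0]
force: [-0.3, -0.1, -1.0]
grip_width: 0.46
grip_force: 36.0
```

```bash
python3 tp.py
```

```text
18.0167 [ 533.08251854 -225.87181848  171.4136916 ] panel [-71.3 -29.7 171.4] bin x,y -5.3 0.0 tin z over floor 9.4 F [-0.3 -0.1 -1. ] 0.46028958572107465 35.96230146544258
shift to centre [-0.002 -0.002  0.   ] turn [-0.0003  0.0006 -0.0006]
```

drive_tool(
  commands="0 0 -0.03 0 0 0 20;0 0 -0.03 0 0 0 20;0 0 -0.015 0 0 0 20;0 0 -0.01 0 0 0 20;0 0 0 0 0 0 20;0 0 0 0 0 0 20;0 0 0 0 0 0 20",
)

```text
time_s: 18.6
eef_pos: [532.9, -225.8, 162.5]
ee_rot: [0.0, 0.906, 0.424, 0.0]
force: [0.6, -0.5, -2.1]
grip_width: 0.466
grip_force: 36.0
```

```bash
python3 tp.py
```

```text
18.6 [ 532.92158062 -225.84982735  162.48491289] panel [-71.2 -29.8 162.5] bin x,y -5.2 -0.1 tin z over floor 0.5 F [ 0.6 -0.5 -2.1] 0.46598589730646817 35.962135532463435
shift to centre [-0.001 -0.002  0.   ] turn [-0.0002  0.0006 -0.0004]
```

drive_tool(
  commands="0 0 -0.008 0 0 0 20;0 0 0 0 0 0 20;0 0 0 0 0 0 20",
)

```text
time_s: 18.85
eef_pos: [532.9, -225.8, 161.5]
ee_rot: [-0.0, 0.906, 0.424, 0.0]
force: [0.1, -0.8, -1.5]
grip_width: 0.457
grip_force: 36.0
```

drive_tool(
  commands="0 0 -0.008 0 0 0 20;0 0 0 0 0 0 20;0 0 0 0 0 0 20",
)

```text
time_s: 19.1
eef_pos: [532.9, -225.8, 160.7]
ee_rot: [-0.0, 0.906, 0.424, 0.0]
force: [-0.4, 0.3, -1.3]
grip_width: 0.462
grip_force: 36.0
```

drive_tool(
  commands="0 0 -0.01 0 0 0 20;0 0 0 0 0 0 20;0 0 0 0 0 0 20",
)

```text
time_s: 19.35
eef_pos: [533.0, -225.8, 159.9]
ee_rot: [0.0, 0.906, 0.424, 0.0]
force: [-0.2, 0.4, -0.0]
grip_width: 0.459
grip_force: 36.2
```

drive_tool(
  commands="0 0 -0.01 0 0 0 20;0 0 0 0 0 0 20;0 0 0 0 0 0 20",
)

```text
time_s: 19.6
eef_pos: [533.1, -225.8, 159.7]
ee_rot: [0.0, 0.906, 0.424, 0.001]
force: [-1.4, 2.8, 7.5]
grip_width: 0.463
grip_force: 36.8
```

Seated, with contact at 7.5 N. Release and rise straight up.

drive_tool(
  commands="0 0 0 0 0 0 50;0 0 0 0 0 0 55;0 0 0 0 0 0 70;0 0 0 0 0 0 80;0 0 0 0 0 0 80;0 0 0 0 0 0 80;0 0 0.1 0 0 0 80;0 0 0.2 0 0 0 80;0 0 0.3 0 0 0 80;0 0 0.3 0 0 0 80;0 0 0.3 0 0 0 80;0.1 0.3 0.2 0 0 0 80;0.1 0.35 0 0 0 0 80;0.1 0.35 0 0 0 0 80;0.1 0.35 0 0 0 0 80;0.1 0.35 0 0 0 0 80;0 0.2 0 0 0 0 80;0 0 0 0 0 0 80;0 0 0 0 0 0 80",
)

```text
time_s: 21.18
eef_pos: [582.8, -35.2, 299.4]
ee_rot: [0.0, 0.905, 0.424, 0.0]
force: [0.2, -1.4, 0.2]
grip_width: 0.8
grip_force: 0.0
```

```bash
python3 - <<'E'
from plan import *
from fit2 import *
th=np.linspace(0,6.28,60)
for cam,bx in(("scene",(205,130,245,200)),("top",(355,180,415,240))):
    p=capture(cam); k=mask(p,"blue",bx); ys,xs=np.nonzero(k); print(cam,len(xs),xs.min(),xs.max(),ys.min(),ys.max(),"centroid",xs.mean().round(1),ys.mean().round(1))
    for z in(90,185): q=proj(p,np.c_[(C+P@np.array([-71.2,-29.7,z]))[None,:]+np.c_[20*np.cos(th),20*np.sin(th),0*th]]); print(" model z",z,q.min(0).round(1),q.max(0).round(1))
    for o in("tin_yellow","tin_purple","birdhouse"): print(o,[(b["position"].round(0) if hasattr(b["position"],"round") else b["position"]) for b in boxes_of(p,o)[:1]])
s=sense(); print(s["time_s"],s["eef_pos"],s["force"])
E
```

```text
top out,dy [-1.9  0.4] cost 473 px 744.0 model px 1236.0
scene out,dy [-4.6  0.8] cost 363 px 291.0 model px 679.0
tilt scan scene [(-6, 409), (-3, 399), (0, 382), (3, 367), (6, 350), (15, 362)]
scene 326 212 226 164 192 centroid 219.4 177.9
 model z 90 [214.7 190.4] [228.  197.7]
 model z 185 [211.8 163. ] [225.7 169.9]
tin_yellow [[393.4, 259.2]]
tin_purple [[343.8, 307.8]]
birdhouse [[213.8, 277.3]]
top 343 367 390 202 221 centroid 378.8 211.8
 model z 90 [366.9 205.9] [383.9 223.1]
 model z 185 [375.2 203.4] [393.6 222.1]
tin_yellow [[155.0, 271.6]]
tin_purple []
birdhouse [[270.3, 105.5]]
21.6833 [582.82695832 -36.14272475 298.70750753] [-0.36465844 -0.28732313  0.25965007]
```

```bash
python3 -c "
from rig import finish_job
print(finish_job())"
```

```text
the job is handed in; nothing more can be done
None
```

The green bin is hung home in the top groove under the red clip, and the blue tin stands upright in it. Both are released with the arm clear, and the job was handed in at about 22 s; `finish_job` returned no verdict, and the final camera checks were numeric only.

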